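Free the baby food grinder from its ratchet clamp and put it to drain

ROBOT

A 6-joint arm with a two-finger parallel gripper is mounted at the origin on the work surface. World frame = base frame: x ahead of the robot, y to its left, z up, the work surface at z = 0. Lengths are in m, angles in rad, forces in N, time in s.
With the tool pointing down it reaches from about 0.275 to 0.75 m from the base axis. Payload 10.2 kg.
Tool frame: the origin (TCP) lies midway between the tips of the shut fingers; the grasp point (between the pads) lies 19 mm behind it (env.hold_point_z is the distance from the TCP to the grasp point, in m); z points along the fingers, y is the line along which they close (so a half turn about z gives the same grasp; the last joint's range is limited). The gripper opens to 85 mm and grips with 20 to 120 N. Pads are 22 mm wide; open, the fingers measure 114 mm over their backs; the gripper's body (76 mm by 85 mm) begins 54 mm behind the grasp point. The pads swing forward as they close: fully open they stand 13 mm farther back than shut.
Start: joints at [-1.503, 0.313, 1.498, -0, 1.331, -0.223], TCP at [0.151, -0.503, 0.231] pointing down, gripper open.
Joint ranges: [-2.94, 2.94], [-0.97, 2.17], [0.19, 2.56], [-1.23, 4.37], [0.02, 3.11], [-2.88, 2.88]. Speed limits (rad/s): [2.39, 2.39, 3.01, 3.14, 3.14, 3.14].

INTERFACE

Orientations are given as a unit quaternion [x, y, z, w].
In Python, from bench import env, kinematics, monitor, eyes, job gives the robot as it stands. The module is installed in compiled form; this text tells all that it offers. Calls block until the motion is done:
- env.reach(position, orientation): joint-space move of the TCP to a pose.
- env.movel(position, velocity=0.15, frame=None, guard=None): straight line of the TCP; frame=None keeps the orientation; velocity is the mean speed in m/s. With guard (N) it stops when the force on the tool has changed by that much, and returns True; else False.
- env.set_joints(angles): joint-space move.
- env.release() and env.close_gripper(effort=None): open the fingers fully, or close them until they stop; effort is the grip in N (None keeps the last).
- env.hold(seconds).
- kinematics.ik(position, orientation): joint angles nearest the present ones, or None.
- monitor.sense(): the state.
- eyes.grab_frame(name): name is "scene" or "top" or "wrist"; returns a dict with "frame" (420x560x3 uint8, red, green, blue), "mtx" (3x3 intrinsics, pixels), "k1" (the pictures are not rectified: a ray, as slopes to the right and down, at radius r is drawn at 1 + k1 r^2 times it, then the intrinsics apply), "view" (4x4, takes a point from world to camera coordinates). Camera axes: x right, y down, z forward; pixel columns grow to the right and rows downward; lengths in m; the calibration is good to about 2 mm. A picture is of the moment at which its call begins. There is no depth.
A pose or a line that the arm cannot do raises env.MotionError and nothing moves.
- job.hand_in(): hands the job in; it is judged then, once.
The state is a dict: "clock": time; "joints": joint angles; "qvel": joint speeds; "joint_efforts": joint torques, N m; "position": TCP position; "ee_rot": TCP orientation; "contact_force": force on the tool from outside, world axes, zero at the start; "ft_torque": the same for the moment, N m; "finger_gap": opening from 0.0 (shut) to 1.0 (fully open); "gripper_force": force on a finger pad.
Only numpy, scipy, OpenCV 4.12 (cv2) and the standard library are available. Lean on these libraries where they do the work, as an engineer would, in place of code of your own. Each camera call takes 0.05 s, during which the arm holds its last target. There are 200 camera calls.

TASK

Press the pawl's thumb cap to lift the pawl off the ratchet wheel, gently because the thin plastic snaps if leaned on, and keep it lifted until the jaw has backed all the way off the baby food grinder. Then take the grinder out and stand it upright in the empty square bay of the drying rack, setting it down rather than dropping it and leaving the jars and the bowl where they are.

Things in the scene. Friction and masses are not known exactly. Their poses are not given: they have to be found in the camera images.
- clamp: White plastic ratchet clamp fixed to the ledge. Base plate 90 mm (its x) by 250 mm (its y) by 10 mm; origin at the centre of the underside, z up. Along its y, from -y to +y: V-block and grinder seat (58 mm high), moving jaw (59 mm high), upright ratchet wheel, black pawl with a thumb cap on its tail at y = +122 mm. More than 18 N from the robot on any part of it breaks it.
- hub (a point): Point fixed to the clamp: centre of the upright steel ratchet wheel, 42 mm above the ledge. Wheel 62 mm across, axle along the clamp's x, 10 saw teeth. Its damped spring turns it to back the jaw off, in about 3 s, as long as the pawl is held clear; let up early and the pawl catches the next tooth.
- pivot (a point): Point fixed to the clamp: pivot of the sprung black pawl, 68 mm above the ledge. The nose reaches 45 mm towards -y and hooks down over the top of the wheel (pawl's top 85 mm up; the pivot's cheeks 74 mm, ending 30 mm short of the cap's centre); the tail reaches 40 mm towards +y to the thumb cap. Pressing the cap straight down lifts the nose; when let go the spring raises the cap again.
- cap_low (a point): Point fixed to the clamp, 61 mm up: centre of the thumb cap's flat round top (24 mm across) if it were screwed fully down, pawl engaged. Really its top stands 0 to 14 mm above this, differently each time: find it by touch. Spring: 3 N at touch, rising; the nose comes clear 4.2 to 5.2 mm further down (6 to 9 N); at about 6.2 mm is a firm stop (5 N or more per further mm).
- jaw (a joint): Travel of the moving jaw away from the grinder, in m: 0 closed on the grinder, 0.022 fully backed off (the end of its travel). The wheel drives it. With the pawl engaged it stops at about 0, 0.009 or 0.019; beyond 0.0205 it is fully backed off and stays so when the pawl is let go.
- seat (a point): A point fixed to the clamp: the centre of the grinder's seat, on the base plate 10 mm above the ledge.
- grinder: Plastic baby food grinder, loose, about 0.2 kg, upright cylinder 54 mm across with a ribbed turning top 57 mm across from 83 to 105 mm above its underside and a small button on it up to 112 mm; the top does not turn now and is good to grip, from above, in any direction. Origin at the centre of the underside, z up. It starts on the seat, squeezed between the V-block and the jaw's sprung rubber pad.
- rack: Grey plastic drying rack, fixed to the ledge, 200 by 200 mm plate, 12 mm thick; origin at the centre of the underside, z up. Four places 50 mm either side of its centre in x and y: the one at -x, +y is the empty bay, the other three have pegs with upturned jars.
- bay (a point): Centre of the floor of the empty bay, 12 mm above the ledge. The bay is a square of 84 mm inside with a rim 4 mm thick standing 10 mm above its floor.
- jar0: Empty glass baby jar upturned over a peg of the rack, 52 mm across, 70 mm high; origin at the centre of its lower face (12 mm above the ledge). Bystander.
- jar1: A second such jar.
- jar2: A third such jar.
- bowl: Blue silicone bowl standing on the ledge, 104 mm across, 45 mm high, origin at the centre of its underside. Bystander.
Not all that is in view belongs to the job. There is more than one size of the grinder; the job needs the smallest.

How it is judged:
On the way:
1. the jaw is backed all the way off (beyond 20.5 mm) with the grinder still on its seat (value of joint jaw above 0.0205 m and z of grinder in the frame of seat below 0.008 m and horizontal distance between grinder and seat below 0.02 m), for 0.2 s.
At the end, for the whole second after the job is handed in: The grinder stands upright (within 0.08 rad) and still on the floor of the rack's empty bay, its centre within 22 mm of the bay's centre and its underside within 4 mm of the floor, and the clamp's jaw is backed off beyond 20.5 mm (horizontal distance between grinder and bay below 0.022 m and z of grinder in the frame of bay between -0.004 and 0.004 m and angle between grinder's own z axis and vertical below 0.08 rad and linear speed of grinder below 0.02 m/s and value of joint jaw above 0.0205 m); the robot touches nothing.
It fails at once if the ratchet clamp or any of its parts is pressed by the robot with more than 18 N (the plastic pawl would snap) (contact force between clamp and the fingers above 18 N or contact force between clamp and the arm above 18 N).
It fails at once if the grinder is pulled up out of its seat by more than 15 mm while the jaw is still closed on it (z of grinder in the frame of seat above 0.015 m and horizontal distance between grinder and seat below 0.05 m and value of joint jaw below 0.015 m).
It fails at once if the grinder is dropped: in the air, more than 35 mm up, touching nothing (height (world z) of grinder above 0.035 m and contact force between grinder and anything else below 0.02 N).
It fails at once if a jar is shoved more than 20 mm or tipped (distance of any of jar0, jar1, jar2 from where it was at the start of the episode above 0.02 m or angle between any of jar0, jar1, jar2's own z axis and vertical above 0.35 rad).
It fails at once if the bowl is shoved more than 20 mm or tipped (distance of bowl from where it was at the start of the episode above 0.02 m or angle between bowl's own z axis and vertical above 0.35 rad).
It also fails if it takes over 61 s, if anything falls off the work surface, if the arm or the gripper's body presses on something with over 40 N, if the wrist force passes 120 N, or if a joint passes its speed limit or range.

## Working session

There is one attempt and no reset: what is moved stays moved. The work goes in short steps, each a Python script; the robot and the scene stay as the last script left them, time stands still between calls to the robot, and variables do not carry over. Pictures are saved under pics/ and viewed, at most 10 in all, crops included, and the job is handed in when it is done.

```bash
mkdir -p pics; cat > h.py <<'E'
import numpy as np, cv2
from bench import env, kinematics, monitor, eyes, job
def save(cam,fn):
    d=eyes.grab_frame(cam); cv2.imwrite(f'pics/{fn}.png',d['frame'][:,:,::-1]); np.savez(f'pics/{fn}.npz',**d); return d
def ray(fn,u,v):
    d=np.load(f'pics/{fn}.npz'); K=d['mtx'];k1=float(d['k1']);V=d['view']
    p=cv2.undistortPoints(np.array([[[u,v]]],float),K,np.array([k1,0,0,0.]))[0,0]
    R=V[:3,:3];return -R.T@V[:3,3], R.T@np.array([p[0],p[1],1])
def onz(fn,u,v,z):
    c,r=ray(fn,u,v); return c+r*(z-c[2])/r[2]
def proj(fn,P):
    d=np.load(f'pics/{fn}.npz');V=d['view']
    return cv2.projectPoints(np.atleast_2d(P).astype(float),cv2.Rodrigues(V[:3,:3])[0],V[:3,3],d['mtx'],np.array([float(d['k1']),0,0,0.]))[0][:,0]
E
python3 - <<'E'
from h import *
for c in('scene','top'):
    d=save(c,c+'0'); print(c,d['mtx'],d['k1'],d['view'].round(3))
a=[cv2.imread(f'pics/{c}0.png') for c in('scene','top')]
for i,x in zip('st',a): cv2.imwrite(f'pics/{i}b.png',cv2.resize(x,(800,600),interpolation=cv2.INTER_CUBIC))
print(monitor.sense())
E
```

```text
scene [[474.69314578   0.         281.87548443]
 [  0.         474.69314578 214.04377338]
 [  0.           0.           1.        ]] -0.07170911120943842 [[-0.842  0.539 -0.015  0.501]
 [ 0.446  0.681 -0.581 -0.231]
 [-0.303 -0.496 -0.814  1.254]
 [ 0.     0.     0.     1.   ]]
top [[478.52914484   0.         286.07310755]
 [  0.         478.52914484 207.31986063]
 [  0.           0.           1.        ]] -0.15107499948758096 [[-0.015 -1.    -0.005  0.029]
 [-0.998  0.016 -0.065  0.576]
 [ 0.065  0.004 -0.998  0.973]
 [ 0.     0.     0.     1.   ]]
{'clock': 0.1, 'joints': array([-1.50338861e+00,  3.13381633e-01,  1.49834723e+00,  1.14462068e-05,
        1.33101776e+00, -2.23374635e-01]), 'qvel': array([ 0.00011993, -0.00037562, -0.00148357,  0.00066696,  0.00036302,
        0.00106985]), 'joint_efforts': array([ 4.43584897e-03, -4.12898648e+01, -2.60141337e+01, -6.80421044e-05,
        3.00045765e-03, -1.29939153e-05]), 'position': array([ 0.15050655, -0.50272524,  0.23080388]), 'ee_rot': array([ 9.89449341e-01,  1.44878118e-01,  5.04915526e-05, -5.74800568e-04]), 'contact_force': array([ 0.04798472, -0.58715187,  1.06879359]), 'ft_torque': array([-0.02246911, -0.00269141, -0.00725897]), 'gripper_force': 0.0, 'finger_gap': 0.9960397791604714}
```

View pics/sb.png

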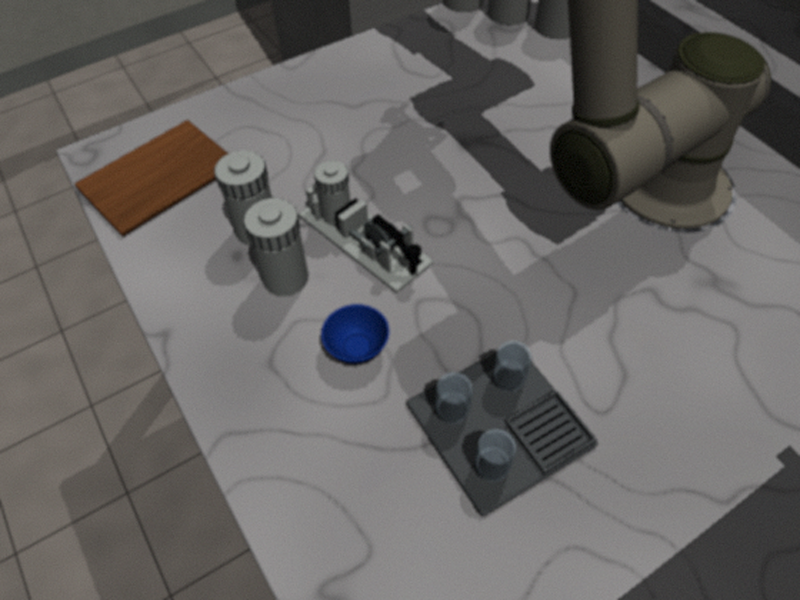

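View pics/tb.png

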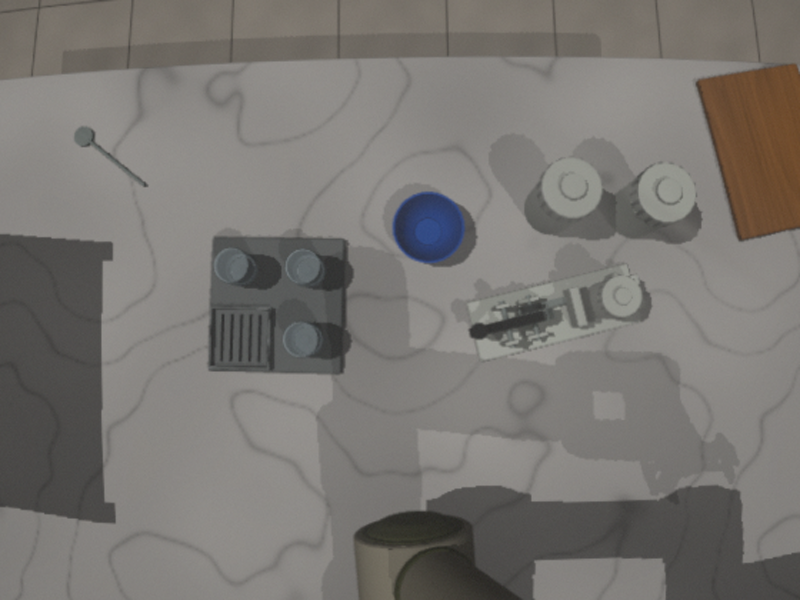

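The grinder candidates in the top view (800x600) are (570,188), (665,192) and (622,295). The last is the smallest and sits in the clamp between V-block and jaw, so it is the one meant. The cap is at about (478,331) and the empty bay at about (242,338). Next I'll confirm in an enlarged crop.

```bash
python3 - <<'E'
from h import *
t=cv2.imread('pics/top0.png');s=cv2.imread('pics/scene0.png')
# top x 320..460,y180..260 ; scene x 205..310,y108..208
A=cv2.resize(t[180:256,320:460],None,fx=5.7,fy=5.7,interpolation=cv2.INTER_CUBIC)
cv2.imwrite('pics/ct.png',A[:, :798])
B=cv2.resize(s[108:208,205:310],None,fx=6,fy=6,interpolation=cv2.INTER_CUBIC)
cv2.imwrite('pics/cs.png',B)
# rack in top
C=cv2.resize(t[160:265,140:250],None,fx=5.6,fy=5.6,interpolation=cv2.INTER_CUBIC)
cv2.imwrite('pics/cr.png',C)
E
```

```text
(no output)
```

View pics/ct.png

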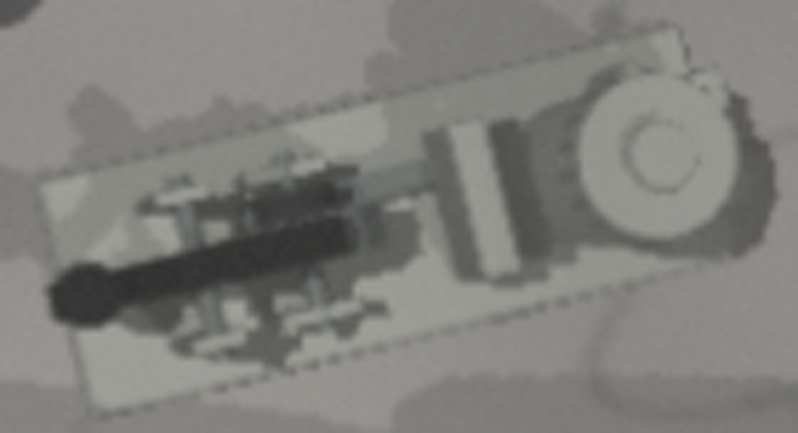

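View pics/cs.png

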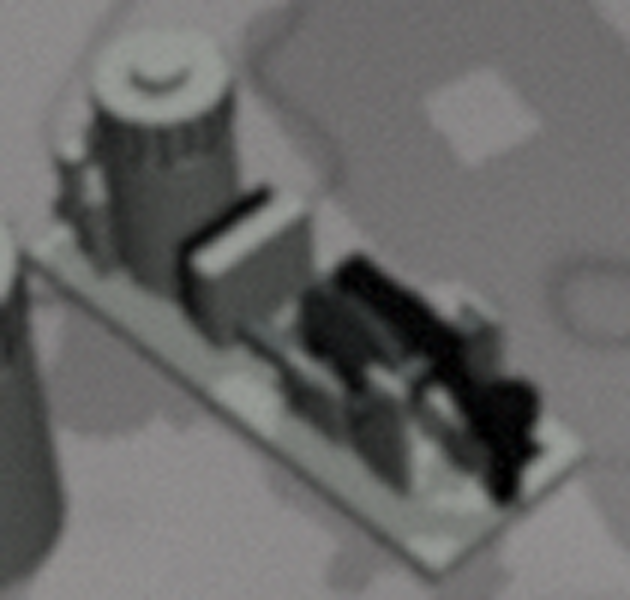

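View pics/cr.png

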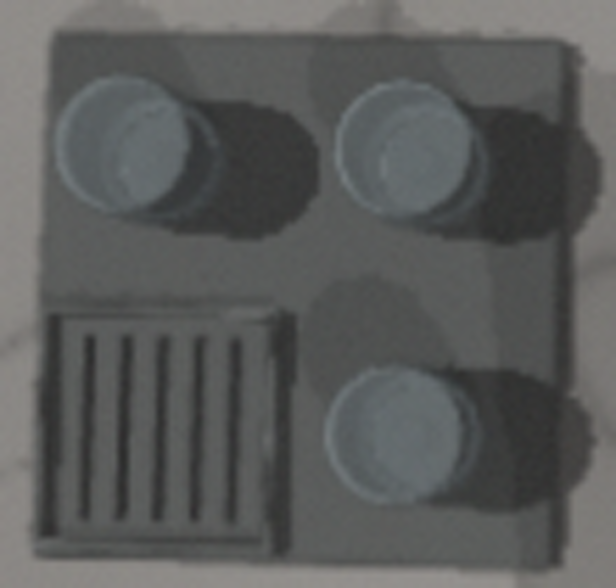

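The crops confirm it: a small ribbed-top grinder is seated against the V-block, with its top centre at crop (660,155), the cap at (85,295) and the bay slats centred at (160,428) in the rack crop.

```bash
python3 - <<'E'
from h import *
T=lambda x,y:(320+(x+.5)/5.7-.5,180+(y+.5)/5.7-.5)
R=lambda x,y:(140+(x+.5)/5.6-.5,160+(y+.5)/5.6-.5)
S=lambda x,y:(205+(x+.5)/6-.5,108+(y+.5)/6-.5)
def p(n,fn,uv,z): print(n,onz(fn,*uv,z).round(4))
p('gr top','top0',T(658,155),.115);p('gr scene','scene0',S(160,70),.115)
for z in(.061,.068,.075): p('cap top','top0',T(85,295),z);p('cap sc','scene0',S(517,400),z)
for c in((42,180),(100,415),(685,32)): p('corner','top0',T(*c),.01)
for c in((440,578),(585,445),(28,262)): p('corner sc','scene0',S(*c),.01)
for c in((55,32),(567,40),(558,568),(36,553)): p('rack','top0',R(*c),.012)
p('bay','top0',R(160,428),.012)
# scene bay: 800-wide coords
f=.7
p('bay sc','scene0',(551*f,431*f),.012)
for c in((408,405),(485,513),(595,440),(530,350)): p('rack sc','scene0',(c[0]*f,c[1]*f),.012)
p('bowl','top0',(428*f,228*f),.03)
E
```

```text
gr top [ 0.5672 -0.2631  0.115 ]
gr scene [ 0.5666 -0.2631  0.115 ]
cap top [ 0.5249 -0.0754  0.061 ]
cap sc [ 0.5174 -0.0815  0.061 ]
cap top [ 0.5248 -0.0747  0.068 ]
cap sc [ 0.5207 -0.0766  0.068 ]
cap top [ 0.5247 -0.074   0.075 ]
cap sc [ 0.5239 -0.0716  0.075 ]
corner [ 0.5681 -0.0654  0.01  ]
corner [ 0.4816 -0.0849  0.01  ]
corner [ 0.6195 -0.308   0.01  ]
corner sc [ 0.568  -0.0588  0.01  ]
corner sc [ 0.4839 -0.083   0.01  ]
corner sc [ 0.6245 -0.2957  0.01  ]
rack [0.6717 0.3101 0.012 ]
rack [0.6645 0.114  0.012 ]
rack [0.4669 0.1192 0.012 ]
rack [0.4742 0.3169 0.012 ]
bay [0.5207 0.2689 0.012 ]
bay sc [0.5186 0.27   0.012 ]
rack sc [0.6654 0.1247 0.012 ]
rack sc [0.6668 0.3137 0.012 ]
rack sc [0.4757 0.3148 0.012 ]
rack sc [0.4589 0.1481 0.012 ]
bowl [ 0.6745 -0.0095  0.03  ]
```

```bash
cat >> h.py <<'E'
from scipy.spatial.transform import Rotation as Ro
def quat(a):  # tool down, closing axis (tool y) along world angle a
    y=np.array([np.cos(a),np.sin(a),0]);z=np.array([0,0,-1.]);x=np.cross(y,z)
    return Ro.from_matrix(np.c_[x,y,z]).as_quat()
CY=np.array([-.21,.978,0])
def best(pos,angs):
    q0=monitor.sense()['joints'];b=None
    for a in angs:
        q=kinematics.ik(pos,quat(a))
        if q is not None:
            c=np.abs(np.array(q)-q0).max()
            if b is None or c<b[0]: b=(c,a,q)
    return b
E
python3 - <<'E'
from h import *
env.close_gripper(20)
a0=np.arctan2(.21,.978)
cap=np.array([.525,-.0755,0])+.002*CY
b=best(cap+[0,0,.2],[a0,a0+np.pi]);print(b)
q=quat(b[1]);env.reach(cap+[0,0,.2],q)
env.movel(cap+[0,0,.088],.12)
env.hold(.2)
f0=monitor.sense()['contact_force'];print(monitor.sense()['clock'],f0)
hit=env.movel(cap+[0,0,.058],.01,guard=1.5)
s=monitor.sense();print(hit,s['clock'],s['position'],s['contact_force']-f0)
z=s['position'][2]
for i in range(4):
    z-=.0005; env.movel(np.r_[cap[:2],z],.01)
    s=monitor.sense();print(s['clock'],s['position'],s['contact_force']-f0)
np.save('f0.npy',f0)
E
```

```text
(np.float64(1.1427314370335557), np.float64(0.21151226910104465), array([-3.60645441e-01,  3.49129029e-01,  1.53172127e+00, -4.44089210e-16,
        1.26074235e+00, -5.72157710e-01]))
4.2 [-0.2063336  -0.03899839 -0.64728518]
True 5.8083 [ 0.52456181 -0.07350723  0.07267968] [0.6471836  0.64884248 4.99429507]
6.0583 [ 0.52464747 -0.07351723  0.07255325] [-1.6205711   0.48583338  6.56666135]
6.3083 [ 0.52467175 -0.07348674  0.07213137] [-1.28632581  0.47784875  7.88693717]
6.5583 [ 0.52464296 -0.07347141  0.07167977] [-1.59249247  1.91865355  7.81648868]
6.8083 [ 0.52468243 -0.07341456  0.07122455] [-2.09631426  1.99125725  9.15341905]
```

```bash
python3 - <<'E'
from h import *
f0=np.load('f0.npy')
cap=np.array([.525,-.0755,0])+.002*CY
def F():
    v=[]
    for i in range(5): env.hold(.03); v.append(monitor.sense()['contact_force']-f0)
    return np.mean(v,0)
z=.0712;print(F(),monitor.sense()['position'])
for i in range(8):
    z-=.0004; env.movel(np.r_[cap[:2],z],.01)
    f=F();s=monitor.sense();print(round(s['clock'],2),s['position'].round(5),f.round(2),flush=True)
    if f[2]>10.3: break
save('scene','s1')
im=cv2.imread('pics/s1.png')
cv2.imwrite('pics/s1c.png',cv2.resize(im[98:218,190:330],None,fx=5,fy=5,interpolation=cv2.INTER_CUBIC))
E
```

```text
[-1.97246009  1.47491147  8.63709727] [ 0.52465738 -0.07338976  0.0711949 ]
7.39 [ 0.52463 -0.0734   0.07124] [-1.73  1.27  7.74]
7.81 [ 0.52465 -0.07339  0.0709 ] [-2.03  1.55  8.18]
8.22 [ 0.52465 -0.07337  0.07053] [-1.9   2.11  8.17]
8.64 [ 0.52465 -0.07335  0.07012] [-1.94  1.96  8.86]
9.06 [ 0.52463 -0.07334  0.06971] [-2.21  2.49  8.51]
9.47 [ 0.52465 -0.07329  0.06933] [-2.43  2.13  8.78]
9.89 [ 0.52463 -0.07331  0.06872] [-1.21  1.78  6.32]
10.31 [ 0.5246  -0.07328  0.0683 ] [-1.07  2.33  6.74]
```

The force dropped from 8.8 to 6.3 N at z=0.0687, which suggests the nose came clear. I'll go slightly deeper and hold.

```bash
python3 - <<'E'
from h import *
f0=np.load('f0.npy')
cap=np.array([.525,-.0755,0])+.002*CY
env.movel(np.r_[cap[:2],.0678],.01)
for i in range(4):
    env.hold(1.0); s=monitor.sense();print(round(s['clock'],2),s['position'].round(5),(s['contact_force']-f0).round(2),flush=True)
save('scene','s2')
im=np.hstack([cv2.imread(f'pics/{n}.png')[98:218,190:330] for n in('scene0','s2')])
cv2.imwrite('pics/s2c.png',cv2.resize(im,None,fx=2.85,fy=4,interpolation=cv2.INTER_CUBIC))
E
```

```text
11.61 [ 0.5246  -0.0733   0.06813] [-1.19  1.37  5.97]
12.61 [ 0.52459 -0.07327  0.0681 ] [-1.47  2.4   6.27]
13.61 [ 0.52461 -0.0733   0.06811] [-1.15  2.35  6.63]
14.61 [ 0.52464 -0.07333  0.06812] [-0.93  1.84  6.06]
```

View pics/s2c.png

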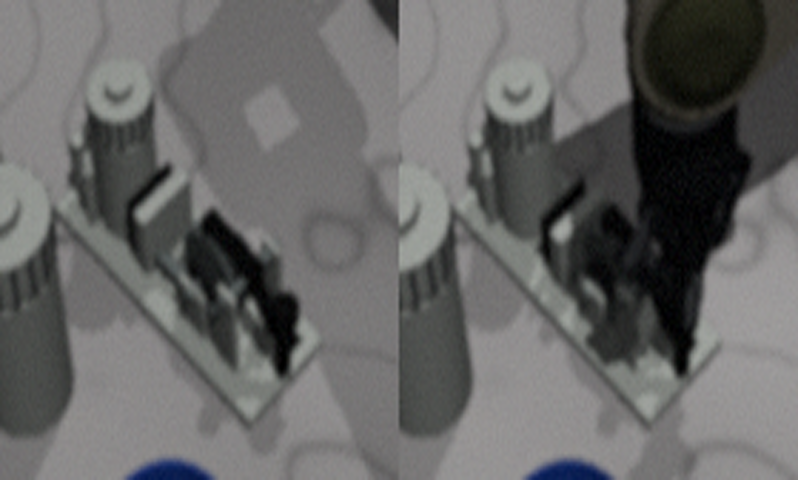

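The right half shows the jaw moved away from the grinder with an open gap. I'll retreat and measure the travel from above.

```bash
python3 - <<'E'
from h import *
cap=np.array([.525,-.0755,0])+.002*CY
env.movel(np.r_[cap[:2],.09],.05);env.movel(np.r_[cap[:2],.2],.2)
b=best(np.array([.567,-.263,.22]),np.arange(-np.pi,np.pi,np.pi/12))
print(b)
env.reach([.50,.02,.25],quat(np.arctan2(.21,.978)))
save('top','t3');save('scene','s3')
im=np.vstack([cv2.imread(f'pics/{n}.png')[190:245,320:460] for n in('top0','t3')])
cv2.imwrite('pics/t3c.png',cv2.resize(im,None,fx=5.4,fy=5.4,interpolation=cv2.INTER_CUBIC))
j=np.array([.567,-.263,.069])+.05*CY
p=proj('t3',[j,j+.009*CY,j+.019*CY,j+.022*CY]);print((p-p[0])*5.4, monitor.sense()['clock'])
E
```

```text
(np.float64(0.34929416340102737), np.float64(-0.2617993877991478), array([-6.21470374e-01,  5.45534151e-01,  1.18361298e+00, -4.44089210e-16,
        1.41244553e+00, -3.59670986e-01]))
[[  0.           0.        ]
 [-23.41465372   5.5432895 ]
 [-49.49343492  11.71097152]
 [-57.32951255  13.56292525]] 16.5667
```

View pics/t3c.png

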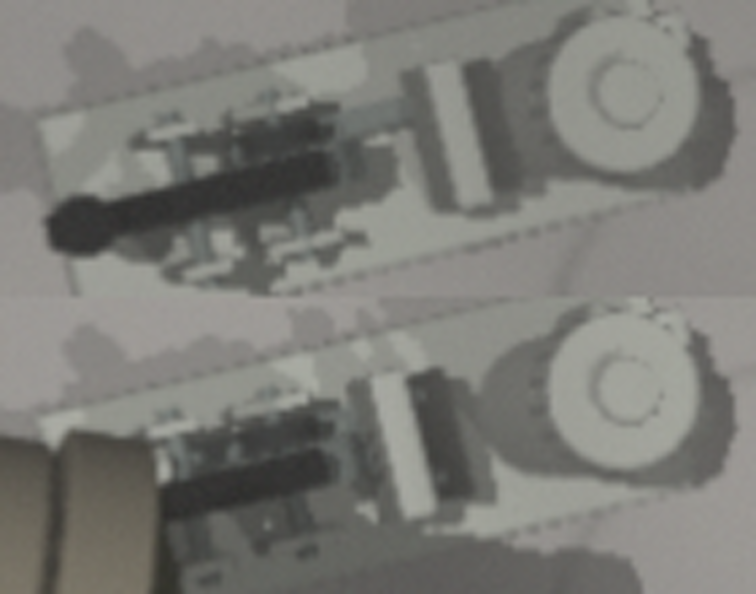

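The jaw bar shifted about -56 px in the crop (22 mm predicts -57, the 19 mm catch -49.5). A quick numeric check follows, then the grasp.

```bash
python3 - <<'E'
from h import *
a=cv2.imread('pics/top0.png',0);b=cv2.imread('pics/t3.png',0)
up=lambda i:cv2.resize(i,None,fx=8,fy=8,interpolation=cv2.INTER_CUBIC)
y0,y1,x0,x1=200,230,397,413
t=up(a[y0:y1,x0:x1]);S=up(b[y0-8:y1+10,x0-20:x1+10])
r=cv2.matchTemplate(S,t,cv2.TM_CCOEFF_NORMED);_,v,_,l=cv2.minMaxLoc(r)
print(v,(l[0]/8-20)*5.4,(l[1]/8-8)*5.4)
a0=.2115;q=quat(a0);g=np.array([.567,-.263,0])
env.release()
env.reach(g+[0,0,.2],q)
save('top','t4'); 
env.movel(g+[0,0,.082],.12,guard=15)
s=monitor.sense();print(s['clock'],s['position'],s['contact_force'])
env.close_gripper(40)
s=monitor.sense();print(s['clock'],s['finger_gap'],s['gripper_force'],s['contact_force'])
save('scene','s4');cv2.imwrite('pics/s4c.png',cv2.resize(cv2.imread('pics/s4.png')[60:220,180:340],None,fx=3.7,fy=3.7,interpolation=cv2.INTER_CUBIC))
E
```

```text
0.9374930262565613 -55.35 14.175
19.6667 [ 0.56736545 -0.26323263  0.08286104] [-0.14281148  0.27152153  1.51378758]
20.0583 0.6446514731755676 42.14091360569 [-2.24844962  1.27882572  5.82657164]
```

View pics/s4c.png

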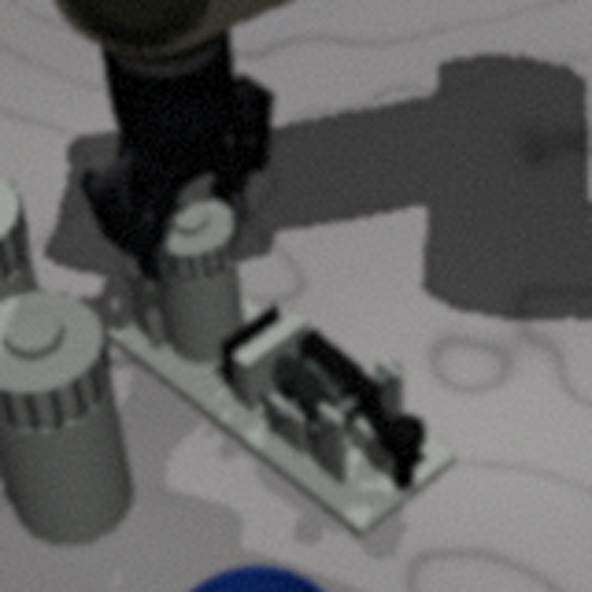

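Jaw travel measures about 21.3 mm, so it is fully off. The picture shows the fingers on the ribbed top of the seated grinder. Next I'll lift and carry it.

```bash
python3 - <<'E'
from h import *
g=monitor.sense()['position'];bay=np.array([.520,.2695,0])
env.movel(g+[0,0,.02],.05);env.movel(np.r_[g[:2],.21],.15)
s=monitor.sense();print(s['clock'],s['finger_gap'],s['gripper_force'],s['contact_force'])
env.movel(bay+[0,0,.21],.2)
env.movel(bay+[0,0,.115],.12)
save('top','t5');save('scene','s5');print(monitor.sense()['position'],monitor.sense()['clock'])
A=cv2.resize(cv2.imread('pics/top0.png')[160:290,130:260]*0+cv2.imread('pics/t5.png')[160:290,130:260],(400,400));B=cv2.resize(cv2.imread('pics/s5.png')[210:370,280:440],(400,400))
cv2.imwrite('pics/t5c.png',np.hstack([A,B]))
E
```

```text
21.5417 0.6456514985650094 42.724236845970154 [ 0.32722965 -0.09937185 -2.13280314]
[0.52040345 0.26963928 0.11587899] 25.4083
```

View pics/t5c.png

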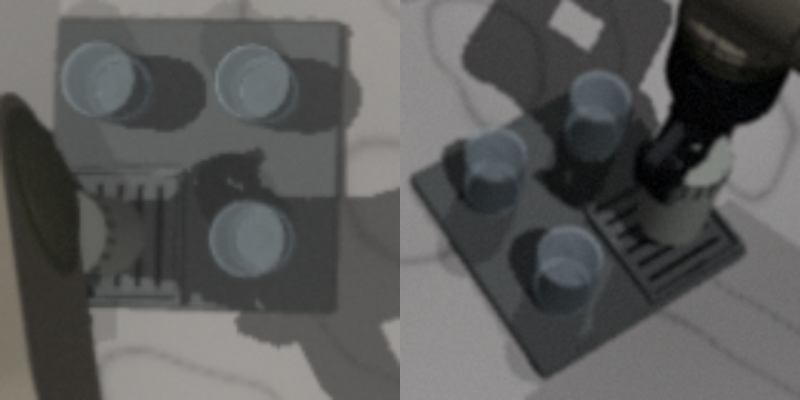

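The grinder hangs upright over the bay and the jars are untouched. I'll lower it with a guard.

```bash
python3 - <<'E'
from h import *
bay=np.array([.520,.2695,0])
env.movel(bay+[0,0,.090],.08);env.hold(.2)
hit=env.movel(bay+[0,0,.081],.012,guard=3)
s=monitor.sense();print(hit,s['clock'],s['position'],s['contact_force'])
if hit and .081<s['position'][2]<.0885:
    env.release();env.hold(.3)
    p=monitor.sense()['position']
    env.movel(p+[0,0,.03],.06);env.movel(p+[0,0,.13],.2)
    env.reach([.45,0,.28],quat(.2115));env.hold(.5)
    save('top','t6');save('scene','s6');print(monitor.sense()['clock'])
    A=cv2.resize(cv2.imread('pics/t6.png')[160:290,130:260],(400,400));B=cv2.resize(cv2.imread('pics/s6.png')[200:360,280:440],(400,400))
    cv2.imwrite('pics/t6c.png',np.hstack([A,B]))
    print(proj('t6',np.array([[.52,.2695,.117]])))
E
```

```text
True 26.575 [0.51997484 0.2695914  0.08472981] [-1.64185266  0.58730627  5.12303049]
30.2917
[[154.03655075 236.07605525]]
```

View pics/t6c.png

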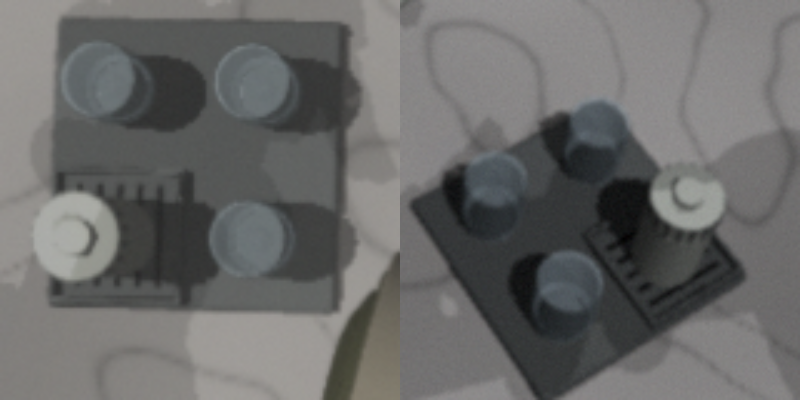

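The grinder's top centre appears at (154.7,236.7) against a predicted (154.0,236.1), so it stands upright and centred in the bay.

```bash
python3 -c "
from h import *
print(job.hand_in())"
```

```text
the job is handed in; nothing more can be done
None
```

I handed the job in at about 30 s of the 61 s allowed. The jaw measured about 21.3 mm off from above, the grinder stands upright and centred in the empty bay, and the jars look unmoved; I didn't re-check the bowl, and no verdict came back.

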